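# Unlock the spice carousel and hold the pepper mill at the front

## Task

The spice carousel is locked: swing its release lever outward all the way to the stop and let it spring back, which leaves the lock bolt popped out. Then turn the carousel until the tall wooden pepper mill stands at the front, in line with the pointer on the base. Finish still gripping the carousel, best by the handle on its top, and holding it still there, so that I can lift the mill out; do not let go, topple the jars or disturb the other things.

Things in the scene. Friction and masses are not known exactly. Their poses are not given: they have to be found in the camera images.
- carousel_base: fixed base of the spice carousel, a round black foot 224 mm across standing on the worktop. Origin on the turning axis at worktop level, z up. Its -x axis is the front, where a flat arrow-shaped pointer sticks out; its +y axis points to the lock and release lever beside the tray
- pointer (a point): tip of the pointer that marks the front, 160 mm from the axis, 10 mm above the worktop; its axes are those of the base
- carousel: the part that turns (tray, centre post, handle); origin on the turning axis at worktop level, z up, axes parallel to the base's at the start. Unlocked, it turns a full turn either way with light friction (under 0.1 N m). Tray 268 mm across, its surface 57 mm above the worktop; mill and jars stand loose, each in one of six wire rings 61 mm wide, 65 mm above the tray, centres 95 mm from the axis
- turn_handle (a point): wooden bar handle on top of the carousel's centre post, turning with the tray: 84 mm long (its x axis), 18 mm wide (its y axis), 36 mm high; origin at its middle, on the turning axis, 260 mm above the worktop. Mill and jars stay below 228 mm. Grip it across its width from above and twist smoothly (jerks rock the jars)
- lever (a joint): angle of the sprung release lever beside the tray: 0 upright (rest), grows as the knob swings outward from the tray (base +y), stop at 0.62 rad. Hinge pin along the base's x axis, 180 mm from the turning axis, 14 mm above the worktop. Near the stop it pushes the lock bolt out; let go, it springs back to 0. At the knob it takes about 2 N to start, 7 N at the stop
- lever_knob (a point): centre of the black ball knob, 28 mm across, on the lever's end, 145 mm from its pin (159 mm above the worktop when upright); it moves with the lever
- lock_bolt (a joint): travel of the lock bolt in m: 0 (start) = in, its nose in a notch of the ring under the tray, carousel locked; from about 0.0125 the nose is clear and the carousel turns freely; the lever's full stroke leaves it at 0.017 to 0.019. It stays where it is left, held by friction (4 N)
- bolt_button (a point): outer face of the bolt's round black button, 20 mm across, 44 mm above the worktop, under the lever's outer side, 239 mm from the turning axis when the bolt is in; it pops outward when the lock is released
- mill: waisted wooden pepper mill, 58 mm across and 170 mm tall, clearly taller than the jars, standing loose on the tray in any one of six places; origin at the centre of its underside, z up
- jar_a: glass spice jar, about 41 mm across and 105 mm tall, one of five low jars standing loose on the carousel's tray; origin at the centre of its underside, z up
- jar_b: glass spice jar, about 41 mm across and 96 mm tall, one of five low jars standing loose on the carousel's tray; origin at the centre of its underside, z up
- jar_c: glass spice jar, about 41 mm across and 105 mm tall, one of five low jars standing loose on the carousel's tray; origin at the centre of its underside, z up
- jar_d: glass spice jar, about 41 mm across and 105 mm tall, one of five low jars standing loose on the carousel's tray; origin at the centre of its underside, z up
- jar_e: glass spice jar, about 41 mm across and 96 mm tall, one of five low jars standing loose on the carousel's tray; origin at the centre of its underside, z up
- tea_box: tea box, 64 x 142 x 75 mm, at the back left of the carousel, not to be touched; origin under its centre
- tin_tall: food tin, 75 mm across, 110 mm tall, at the back, not to be touched; origin under its centre
- mug: white mug, 78 mm across, 97 mm tall, on the hob, not to be touched; origin under its centre
- bowl: mixing bowl, about 170 mm across, 79 mm tall, on the hob, not to be touched; origin under its centre
There are look-alikes about, which are no part of the job. Leave any purple look-alike of the mill alone. Leave any red or turquoise look-alike of the jar_e alone.

How it is judged (in metres and radians):
On the way, in this order (a step that is already met when the one before it is completed fails the run):
1. the release lever is swung outward to its stop (value of joint lever above 0.57 rad), for 0.1 s.
2. the lever is let go and has sprung back upright, the lock bolt staying out (value of joint lever below 0.08 rad and value of joint lock_bolt above 0.013 m and contact force between the fingers and carousel_base below 0.5 N), for 0.2 s.
At the end, for the whole second after the job is handed in: The gripper still grips the carousel (over 3 N) and holds it still (under 0.2 rad/s), the mill stands upright on the tray at the front, its centre within 14 mm of the pointer's line, the lever is back (within 0.08 rad), the bolt is out over 13 mm, all jars stand (contact force between the fingers and carousel above 3 N and y of mill in the frame of carousel_base between -0.014 and 0.014 m and x of mill in the frame of carousel_base below -0.06 m and z of mill in the frame of carousel_base between 0.05 and 0.066 m and angle between mill's own z axis and vertical below 0.12 rad and angular speed of carousel below 0.2 rad/s and value of joint lever below 0.08 rad and value of joint lock_bolt above 0.013 m and angle between each of jar_a, jar_b, jar_c, jar_d, jar_e's own z axis and vertical below 0.4 rad); the arm keeps its last pose, push and grip.
It fails at once if the carousel is forced round against its lock (value of joint lock_bolt below 0.008 m and angle between the x axis of carousel and the x axis of carousel_base, either way round above 0.08 rad).
It fails at once if the mill or a jar is toppled (angle between any of mill, jar_a, jar_b, jar_c, jar_d, jar_e's own z axis and vertical above 0.6 rad).
It fails at once if something standing round the carousel is pushed away (moved more than 40 mm) (distance of any of tea_box, tin_tall, mug, bowl from where it was at the start of the episode above 0.04 m).
It also fails if it takes over 72 s, if anything falls off the work surface, if the arm or the gripper's body presses on something with over 40 N, if the wrist force passes 120 N, or if a joint passes its speed limit or range.

## Robot

A 6-joint arm with a two-finger parallel gripper is mounted at the origin on a cart in front of the work surface, level with it; the furniture and walls round the work are solid. World frame = base frame: x ahead of the robot, y to its left, z up, the work surface at z = 0. Lengths are in m, angles in degrees, forces in N, time in s.
With the tool pointing down it reaches from about 0.4 to 0.825 m from the base axis. Payload 7 kg.
Tool frame: the origin (TCP) lies at the very end of the fingers, on their centre line; the grasp point (between the pads) lies 19 mm behind it; z points along the fingers, y is the line along which they close (so a half turn about z gives the same grasp; the last joint's range is limited). The gripper opens to 88 mm and grips with 3 to 60 N. Pads are 19 mm wide; open, the fingers measure 130 mm over their backs; the gripper's body (78 mm by 193 mm) begins 47 mm behind the grasp point.
Start: joints at [84.632, 20.546, 0.682, 0, -70.136, -16.507], TCP at [0.252, 0.626, 0.227] pointing down, gripper open.
Joint ranges: [-176.03, 176.03], [-82.01, 121.73], [-58.28, 71.71], [-173.87, 95.51], [-174.79, -0.11], [-173.66, 173.66]. Speed limits (degrees/s): [136.94, 136.94, 172.46, 180, 180, 180].

## Interface

Orientations are given as [roll, pitch, yaw] about the fixed x, y, z axes, in that order (R = Rz(yaw) Ry(pitch) Rx(roll)).
In Python, from plant import r gives the robot as it stands. The module is installed in compiled form; this text tells all that it offers.
- The arm moves only by the tool jog_arm, never from a script. Its arguments are lists of equal length, an entry for each row: "travel": the shift along the tool's x, y, z each as a share of 50 cm, from -1 to 1, a list of three; "dr": the turn, a rotation vector about the tool's x, y, z each as a share of 360 degrees, from -1 to 1, a list of three; "claw": the opening, from 0 (shut) to 1 (fully open). A call has exactly 10 rows; each row is the pose to reach, as a shift and turn from the pose commanded when the call began, along the tool's axes at that moment, turning the shorter way round; what a row does not reach only later rows make up. A row lasts 1/8 s, in which the tool goes at most 62.5 mm and 10.7 degrees, less where a joint would pass 70% of its speed; a pose out of reach is approached as far as the arm can. A call with a number of a shift or a turn outside -1 to 1 is refused whole. A call with a gripper value outside its range is refused whole. The fingers move at their own pace and stop on an object; "newtons" is the grip in N (left out, the last holds). Time passes only in rows, so rows that repeat a pose let the fingers close, or fill a call up. It gives the time, the measured TCP pose, the force, the opening and the grip force at its end, in the units of the state.
- r.get_state(): the state, without advancing time (a new reading comes with each control period).
- r.capture(name): name is "scene" or "top" or "wrist"; returns a dict with "pixels" (480x640x3 uint8, red, green, blue), "range_z" (480x640 float32, m along the optical axis (not along the pixel's ray), 0 where there is no reading), "fx", "fy", "cx", "cy" (pixels), "position" and "attitude" of the camera in the world; the wrist camera has in their place "hand_eye" (4x4, takes a point from camera to tool coordinates, whose origin is the TCP and whose axes are the flange's). Camera axes: x right, y up, looking along -z (the intrinsics and any distortion apply to the point x, -y, -z); pixel columns grow to the right and rows downward; lengths in m; the calibration is good to about 2 mm. A picture is of the moment at which its call begins: read the wrist's pose just before it.
- r.close_job(): hands the job in; it is judged then, once.
Trained networks look in the newest picture that a camera, given by its name, has taken for a name from the list of things; names that differ only in an ending like _2 or _b are one class to them, and where a whole thing is asked for, a point or a joint stands for the part that bears it (a point fixed in the world has none). Each returns a list of dicts, best first, with "conf" (0 to 1); they miss things now and then, are a little off and sometimes report something else, mostly with a low value. They report only what shows in the picture. A call takes as long as a camera call. They do not tell look-alikes from the thing itself.
- r.boxes_of(name, camera): "extent" ([left, top, right, bottom] in pixels, round what is visible of it).
- r.regions_of(name, camera): "pixels" (480x640 bool, what is visible of it) and "extent" ([left, top, right, bottom] in pixels, round what is visible of it).
- r.tip_of(name, camera): "at" ([column, row] in pixels: a listed point, or the origin of a listed thing).
The state is a dict: "time_s": time; "joints": joint angles; "qd": joint speeds; "joint_torque": joint torques, N m; "tcp_pos": TCP position; "eef_rot": TCP orientation; "contact_force": force on the tool from outside, world axes, zero at the start; "moment": the same for the moment, N m; "gripper_width": finger opening in m; "gripper_force": force on a finger pad.
Only numpy, scipy, OpenCV 4.12 (cv2) and the standard library are available. Lean on these libraries where they do the work, as an engineer would, in place of code of your own. Each camera call takes 0.05 s, during which the arm holds its last target. There are 200 camera calls.

## Working session

There is one attempt and no reset: what is moved stays moved. The work goes in short steps, Python scripts to look and compute and a tool call to move; the robot and the scene stay as the last step left them, time stands still between calls to the robot, and variables do not carry over. Pictures are saved under pics/ and viewed, at most 10 in all, crops included, and the job is handed in when it is done.

Besides the shell and the picture viewer there is one more tool, called after ">>>" by a JSON object that holds its "fn" and its "kwargs", one argument or row to a line. jog_arm: Moves the arm, as the interface text tells. Its arguments: {"type":"object","properties":{"travel":{"type":"array"},"dr":{"type":"array"},"claw":{"type":"array"},"newtons":{"type":"number"}},"required":["travel","dr","claw"]}

```bash
mkdir -p pics; cat > h.py <<'E'
import numpy as np, cv2
from scipy.spatial.transform import Rotation as R
from plant import r
def att(c):
    a=np.array(c["attitude"],float)
    return a if a.shape==(3,3) else (R.from_euler('xyz',a,degrees=True).as_matrix() if a.size==3 else R.from_quat(a).as_matrix())
def w(c,u,v,d=None):
    """world points from pixel(s), d = depth"""
    u=np.asarray(u);v=np.asarray(v)
    if d is None: d=c["range_z"][v.astype(int),u.astype(int)]
    p=np.stack([(u-c["cx"])/c["fx"]*d,-(v-c["cy"])/c["fy"]*d,-d],-1)
    return p@att(c).T+np.array(c["position"])
E
python3 - <<'E'
from h import *
s=r.get_state();print({k:np.round(s[k],3) for k in("time_s","tcp_pos","eef_rot","gripper_width","contact_force")})
for n in("scene","top"):
    c=r.capture(n);cv2.imwrite(f"pics/{n}0.png",c["pixels"][:,:,::-1]);np.savez(f"{n}.npz",**c)
    print(n,c["fx"],c["position"],c["attitude"],[k for k in c])
    for k in("mill","turn_handle","lever_knob","pointer","bolt_button","carousel_base","carousel"):
        for t in r.tip_of(k,n)[:3]:
            a=np.array(t["at"])
            try: print(k,np.round(a),round(t["conf"],2),np.round(w(c,a[0],a[1]),3))
            except Exception as e: print(k,a,e)
E
```

```text
{'time_s': np.float64(0.0), 'tcp_pos': array([0.251, 0.626, 0.226]), 'eef_rot': array([ 1.79901e+02, -1.10000e-02, -2.18810e+01]), 'gripper_width': np.float64(0.087), 'contact_force': array([ 0.202,  0.024, -0.191])}
scene 613.5325491847624 [-0.31475237 -0.87072029  1.25111737] [ 48.90200791   1.01094847 -44.72166509] ['pixels', 'range_z', 'fx', 'fy', 'cx', 'cy', 'position', 'attitude']
mill [360. 428.] 0.97 [ 0.251 -0.388  0.045]
mill [460. 332.] 0.64 [ 0.592 -0.402  0.091]
mill [324. 313.] 0.6 [ 0.445 -0.082  0.028]
turn_handle [430. 268.] 0.92 [ 0.551 -0.322  0.28 ]
lever_knob [388. 257.] 0.73 [ 0.602 -0.159  0.174]
pointer [366. 368.] 0.61 [ 0.399 -0.274  0.01 ]
bolt_button [363. 368.] 0.67 [ 0.4   -0.263 -0.001]
bolt_button [373. 274.] 0.41 [ 0.667 -0.058  0.   ]
bolt_button [383. 327.] 0.37 [ 0.473 -0.259  0.09 ]
carousel_base [420. 347.] 0.76 [ 0.511 -0.35   0.058]
carousel [418. 347.] 0.65 [ 0.506 -0.345  0.059]
top 481.626717336014 [0.06175542 0.24123195 1.53216892] [  20.35783014   -0.42644075 -117.23074974] ['pixels', 'range_z', 'fx', 'fy', 'cx', 'cy', 'position', 'attitude']
mill [404. 177.] 0.85 [ 0.538 -0.308  0.249]
mill [448. 270.] 0.77 [ 0.26  -0.349  0.048]
mill [342. 263.] 0.69 [ 0.432 -0.056  0.06 ]
turn_handle [402. 169.] 0.62 [ 0.559 -0.315  0.256]
lever_knob [342. 194.] 0.61 [ 0.607 -0.141  0.162]
pointer [400. 249.] 0.95 [ 0.401 -0.264 -0.   ]
pointer [367. 202.] 0.67 [ 0.568 -0.215  0.108]
bolt_button [324. 213.] 0.44 [ 0.636 -0.099 -0.002]
carousel_base [389. 205.] 0.98 [ 0.541 -0.293  0.054]
carousel [393. 205.] 0.57 [ 0.514 -0.282  0.117]
carousel [342. 194.] 0.31 [ 0.606 -0.143  0.162]
carousel [377. 178.] 0.19 [ 0.627 -0.287  0.111]
```

View pics/scene0.png

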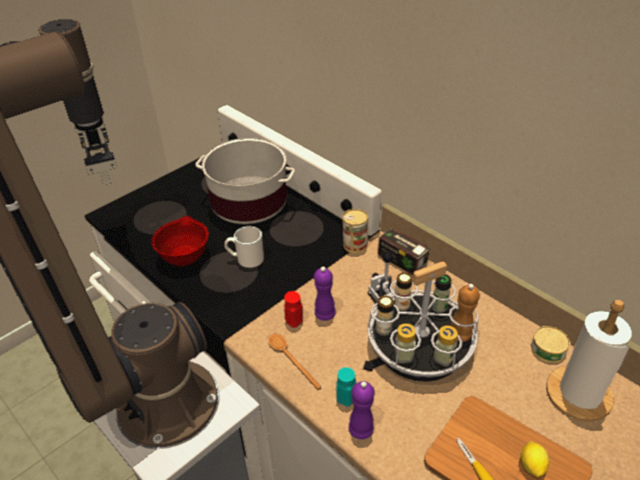

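View pics/top0.png

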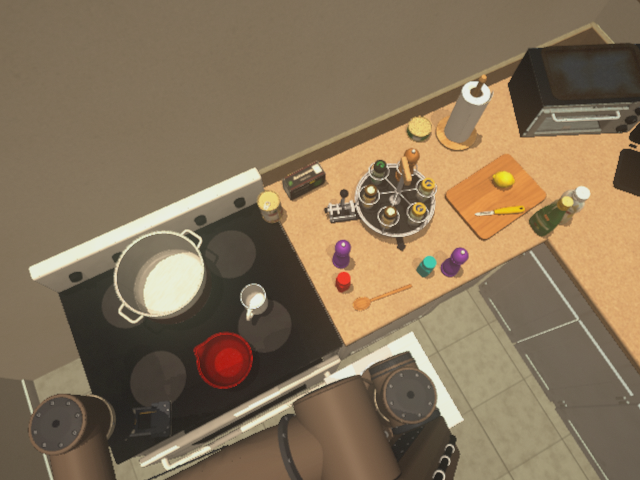

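The scene view shows the carousel at about (425,340), its pointer at (368,367), the brown mill at (466,310) and the lever knob at about (385,262). The purple mills and the red and turquoise jars are look-alikes. Next I refine these with depth.

```bash
python3 - <<'E'
from h import *
uu,vv=np.meshgrid(np.arange(640),np.arange(480))
for n in("scene","top"):
    c=dict(np.load(n+".npz"));c={k:(v if v.ndim else float(v)) for k,v in c.items()}
    P=w(c,uu.ravel(),vv.ravel());C=c["pixels"].reshape(-1,3).astype(int)
    ok=c["range_z"].ravel()>0
    def sel(cx,cy,rad,z0,z1):return ok&(np.hypot(P[:,0]-cx,P[:,1]-cy)<rad)&(P[:,2]>z0)&(P[:,2]<z1)
    m=sel(.555,-.318,.07,.25,.3);Q=P[m]
    print(n,"handle",m.sum(),Q.mean(0),Q[:,2].max());
    (x,y),(a,b),an=cv2.minAreaRect(Q[:,:2].astype(np.float32)*1000);print(x,y,a,b,an)
    ev,V=np.linalg.eigh(np.cov(Q[:,:2].T));print("axis deg",np.degrees(np.arctan2(V[1,1],V[0,1])))
    m=sel(.607,-.146,.04,.148,.2);Q=P[m];print("knob",m.sum(),Q.mean(0),Q.min(0),Q.max(0))
    if len(Q)>8: # sphere fit r=14mm
        from scipy.optimize import least_squares
        f=least_squares(lambda p:np.linalg.norm(Q-p,axis=1)-.014,Q.mean(0)-[0,0,.01],loss='soft_l1',f_scale=.002);print(f.x)
    br=(C[:,0]>1.5*C[:,2])&(C[:,0]>90)
    m=sel(.555,-.318,.16,.15,.235)&br;Q=P[m];print("millish",m.sum(),np.median(Q,0),Q[:,2].max() if len(Q) else 0, np.degrees(np.arctan2(*(np.median(Q,0)[:2]-[.555,-.318])[::-1])))
    dk=(C.max(1)<60)
    m=ok&dk&(np.hypot(P[:,0]-.4,P[:,1]+.268)<.05)&(P[:,2]<.03);Q=P[m];print("ptr",m.sum(),Q.mean(0),Q[Q[:,0].argmin()])
    # tray rim circle fit
    rr=np.hypot(P[:,0]-.555,P[:,1]+.318)
    m=ok&(P[:,2]>.045)&(P[:,2]<.075)&(rr<.15);(x,y),(a,b),an=cv2.fitEllipse(cv2.convexHull(P[m][:,:2].astype(np.float32)*1000));print("tray",x,y,a,b)
E
```

```text
scene handle 450 [ 0.54651378 -0.32219646  0.27049749] 0.2858004346894786
550.6292114257812 -320.16961669921875 21.812898635864258 87.31233215332031 72.49824523925781
axis deg 160.33749557890997
knob 95 [ 0.60561375 -0.15282654  0.16759733] [ 0.59350435 -0.16532131  0.15152873] [ 0.6230354  -0.13519054  0.17995204]
[ 0.60998327 -0.14892437  0.1620643 ]
millish 1038 [ 0.58449715 -0.39267231  0.16417902] 0.23477486265581615 -68.44492994151832
ptr 149 [ 0.42179285 -0.27771853  0.01146129] [ 0.39622887 -0.26964627  0.01038338]
tray 553.7410888671875 -315.52734375 268.4736022949219 284.90301513671875
top handle 208 [ 0.54581071 -0.31558272  0.27070708] 0.28363591065783544
547.876220703125 -318.6475524902344 19.663925170898438 84.09608459472656 71.2309799194336
axis deg 161.61444120151126
knob 60 [ 0.60413195 -0.14755546  0.16524661] [ 0.59150943 -0.16209588  0.15220228] [ 0.61677871 -0.13510797  0.17654476]
[ 0.60678137 -0.15008916  0.15744882]
millish 477 [ 0.57499197 -0.37640039  0.16129005] 0.22929448552150622 -71.10259097017932<stdin>:19: RuntimeWarning: Mean of empty slice.
  ret = um.true_divide(
Traceback (most recent call last):
ValueError: attempt to get argmin of an empty sequence
```

```bash
cat >> h.py <<'E'
BYAW=-18.5
def mv(p,yaw,p0=None,e0=None):
    """shares from pose (p0,e0) (measured by default) to tool-down pose p,yaw"""
    s=r.get_state()
    p0=s["tcp_pos"] if p0 is None else p0; e0=s["eef_rot"] if e0 is None else e0
    A=R.from_euler('xyz',e0,degrees=True);B=R.from_euler('xyz',[180,0,yaw],degrees=True)
    print("travel",np.round(A.inv().apply(np.array(p)-p0)/.5,4),"dr",np.round((A.inv()*B).as_rotvec(degrees=True)/360,4))
E
python3 - <<'E'
from h import *
ax=np.array([.55,-.3195])
uu,vv=np.meshgrid(np.arange(640),np.arange(480))
c0={}
for n in("scene","top"):
    c=dict(np.load(n+".npz"));c={k:(v if v.ndim else float(v)) for k,v in c.items()}
    P=w(c,uu.ravel(),vv.ravel());C=c["pixels"].reshape(-1,3).astype(int);ok=c["range_z"].ravel()>0
    rr=np.hypot(*(P[:,:2]-ax).T)
    br=(C[:,0]>1.3*C[:,2])
    for z0,z1 in((.17,.19),(.19,.21),(.21,.235)):
        m=ok&(rr>.06)&(rr<.14)&(P[:,2]>z0)&(P[:,2]<z1)
        Q=P[m];
        if len(Q)>5:
            ctr=(Q[:,:2].min(0)+Q[:,:2].max(0))/2;d=ctr-ax;print(n,z0,m.sum(),ctr,np.hypot(*d),np.degrees(np.arctan2(d[1],d[0])))
    r.capture(n)
    for k in("tin_tall","tea_box","mug"):
        for t in r.regions_of(k,n)[:2]:
            q=P[t["pixels"].ravel()&ok]
            if len(q): q=q[q[:,2]>.04];print(n,k,round(t["conf"],2),np.round(np.percentile(q,[2,98],axis=0),3).tolist())
mv([.40,.24,.30],-65,[.252,.626,.227],[180,0,-21.88])
E
```

```text
scene 0.17 124 [ 0.56741022 -0.32717801] 0.01902807051171083 -23.797766645562067
scene 0.19 179 [ 0.61164915 -0.39351407] 0.0963260100214433 -50.2077936374916
scene 0.21 158 [ 0.61486545 -0.3943447 ] 0.0990416864316907 -49.0855958651303
scene tin_tall 0.97 [[0.683, 0.029, 0.044], [0.753, 0.1, 0.114]]
scene tea_box 0.73 [[0.731, -0.154, 0.042], [0.798, -0.018, 0.081]]
scene mug 0.73 [[0.412, 0.205, 0.042], [0.495, 0.286, 0.097]]
scene mug 0.21 [[0.423, -0.444, 0.053], [0.657, -0.219, 0.279]]
top 0.17 26 [ 0.59373866 -0.38970348] 0.08271395390656801 -58.07598253551048
top 0.19 110 [ 0.61010056 -0.39187539] 0.09407590173517859 -50.29374351511432
top 0.21 60 [ 0.60956149 -0.39177604] 0.09365574047154279 -50.508627222957216
top tin_tall 0.85 [[0.68, 0.033, 0.046], [0.752, 0.1, 0.112]]
top tea_box 0.81 [[0.73, -0.15, 0.043], [0.79, -0.015, 0.078]]
top mug 0.98 [[0.408, 0.208, 0.041], [0.491, 0.282, 0.096]]
travel [ 0.5624  0.6061 -0.146 ] dr [-0.     -0.      0.1198]
```

>>> {"fn": "jog_arm", "kwargs": {
  "travel": [
    [0, 0, -0.146],
    [0.1, 0.11, -0.146],
    [0.2, 0.22, -0.146],
    [0.3, 0.32, -0.146],
    [0.38, 0.41, -0.146],
    [0.46, 0.5, -0.146],
    [0.52, 0.56, -0.146],
    [0.5624, 0.6061, -0.146],
    [0.5624, 0.6061, -0.146],
    [0.5624, 0.6061, -0.146]
  ],
  "dr": [
    [0, 0, 0],
    [0, 0, 0.02],
    [0, 0, 0.04],
    [0, 0, 0.06],
    [0, 0, 0.08],
    [0, 0, 0.1],
    [0, 0, 0.11],
    [0, 0, 0.1198],
    [0, 0, 0.1198],
    [0, 0, 0.1198]
  ],
  "claw": [1, 1, 1, 1, 1, 1, 1, 1, 1, 1],
  "newtons": 20
}}

```text
time_s: 2.45
tcp_pos: [0.3996, 0.2405, 0.2998]
eef_rot: [-180.0, 0.0, -65.0]
contact_force: [-0.5, 0.7, 1.0]
gripper_width: 0.0877
gripper_force: 0.0
```

```bash
python3 -c "
from h import *
mv([.608,-.149,.27],-108.5)"
```

```text
travel [ 0.8822 -0.0487  0.0592] dr [-1.000e-04  1.000e-04  1.208e-01]
```

>>> {"fn": "jog_arm", "kwargs": {
  "travel": [
    [0.11, -0.006, 0],
    [0.22, -0.012, 0],
    [0.33, -0.018, 0],
    [0.44, -0.024, 0],
    [0.55, -0.03, 0.01],
    [0.66, -0.036, 0.02],
    [0.76, -0.042, 0.04],
    [0.84, -0.046, 0.059],
    [0.882, -0.0487, 0.059],
    [0.882, -0.0487, 0.059]
  ],
  "dr": [
    [0, 0, 0.015],
    [0, 0, 0.03],
    [0, 0, 0.045],
    [0, 0, 0.06],
    [0, 0, 0.075],
    [0, 0, 0.09],
    [0, 0, 0.105],
    [0, 0, 0.1208],
    [0, 0, 0.1208],
    [0, 0, 0.1208]
  ],
  "claw": [1, 1, 1, 1, 1, 1, 1, 1, 1, 1]
}}

```text
time_s: 3.7
tcp_pos: [0.6087, -0.1491, 0.2693]
eef_rot: [179.9, -0.0, -108.4]
contact_force: [0.1, 0.3, -0.6]
gripper_width: 0.0876
gripper_force: 0.0
```

```bash
python3 - <<'E'
from h import *
s=r.get_state();c=r.capture("wrist");cv2.imwrite("pics/w1.png",c["pixels"][:,:,::-1])
T=np.array(c["hand_eye"]);A=R.from_euler('xyz',s["eef_rot"],degrees=True).as_matrix()
uu,vv=np.meshgrid(np.arange(640),np.arange(480));d=c["range_z"]
p=np.stack([(uu-c["cx"])/c["fx"]*d,-(vv-c["cy"])/c["fy"]*d,-d],-1).reshape(-1,3)
P=(p@T[:3,:3].T+T[:3,3])@A.T+s["tcp_pos"]
from scipy.optimize import least_squares
m=(d.ravel()>0)&(np.hypot(P[:,0]-.608,P[:,1]+.149)<.035)&(P[:,2]>.155)&(P[:,2]<.19);Q=P[m]
print(s["tcp_pos"],m.sum(),Q.mean(0),Q.min(0),Q.max(0))
print(least_squares(lambda p:np.linalg.norm(Q-p,axis=1)-.014,Q.mean(0)-[0,0,.01],loss='soft_l1',f_scale=.002).x)
E
```

```text
[ 0.60874028 -0.14912456  0.26933977] 992 [ 0.60928675 -0.15211274  0.16821829] [ 0.59638763 -0.16354133  0.1558792 ] [ 0.62351486 -0.13663335  0.17450437]
[ 0.61015046 -0.1496237   0.15893498]
```

View pics/w1.png

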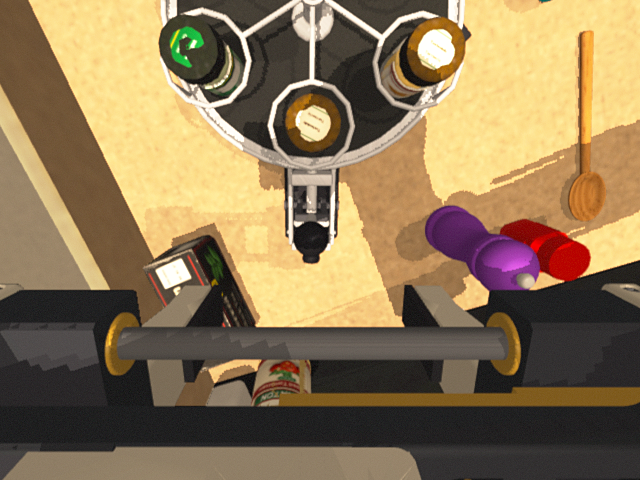

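Knob centre at pixel (311,238), at world (0.610, -0.150, 0.159), which matches the expected height. I descend and grip it.

>>> {"fn": "jog_arm", "kwargs": {
  "travel": [
    [0, -0.003, 0.08],
    [0, -0.003, 0.16],
    [0, -0.003, 0.22],
    [0, -0.003, 0.259],
    [0, -0.003, 0.259],
    [0, -0.003, 0.259],
    [0, -0.003, 0.259],
    [0, -0.003, 0.259],
    [0, -0.003, 0.259],
    [0, -0.003, 0.259]
  ],
  "dr": [
    [0, 0, 0],
    [0, 0, 0],
    [0, 0, 0],
    [0, 0, 0],
    [0, 0, 0],
    [0, 0, 0],
    [0, 0, 0],
    [0, 0, 0],
    [0, 0, 0],
    [0, 0, 0]
  ],
  "claw": [1, 1, 1, 1, 1, 0.2, 0.2, 0.2, 0.2, 0.2],
  "newtons": 20
}}

```text
time_s: 5.0
tcp_pos: [0.6094, -0.1496, 0.1407]
eef_rot: [-180.0, 0.0, -108.5]
contact_force: [0.4, 0.3, -1.7]
gripper_width: 0.0431
gripper_force: 0.0
```

>>> {"fn": "jog_arm", "kwargs": {
  "travel": [
    [0, 0, 0],
    [0, 0, 0],
    [0, 0, 0],
    [0, 0, 0],
    [-0.029, 0, 0.0014],
    [-0.0576, 0, 0.0058],
    [-0.0857, 0, 0.013],
    [-0.1129, 0, 0.0229],
    [-0.139, 0, 0.0355],
    [-0.139, 0, 0.0355]
  ],
  "dr": [
    [0, 0, 0],
    [0, 0, 0],
    [0, 0, 0],
    [0, 0, 0],
    [0, 0, 0],
    [0, 0, 0],
    [0, 0, 0],
    [0, 0, 0],
    [0, 0, 0],
    [0, 0, 0]
  ],
  "claw": [0, 0, 0, 0, 0, 0, 0, 0, 0, 0]
}}

```text
time_s: 6.25
tcp_pos: [0.6323, -0.0838, 0.1235]
eef_rot: [-179.9, -0.0, -108.4]
contact_force: [2.6, -5.1, 3.2]
gripper_width: 0.0265
gripper_force: 20.0
```

>>> {"fn": "jog_arm", "kwargs": {
  "travel": [
    [-0.014, 0, 0.008],
    [-0.025, 0, 0.0151],
    [-0.0295, 0, 0.0184],
    [-0.034, 0, 0.022],
    [-0.037, 0, 0.024],
    [-0.037, 0, 0.024],
    [-0.037, 0, 0.024],
    [-0.037, 0, 0.024],
    [-0.037, 0, 0.024],
    [-0.037, 0, 0.024]
  ],
  "dr": [
    [0, 0, 0],
    [0, 0, 0],
    [0, 0, 0],
    [0, 0, 0],
    [0, 0, 0],
    [0, 0, 0],
    [0, 0, 0],
    [0, 0, 0],
    [0, 0, 0],
    [0, 0, 0]
  ],
  "claw": [0, 0, 0, 0, 0, 0, 0, 0, 0, 0]
}}

```text
time_s: 7.5
tcp_pos: [0.638, -0.0672, 0.1127]
eef_rot: [-179.9, -0.0, -108.5]
contact_force: [0.6, -3.9, 8.0]
gripper_width: 0.0268
gripper_force: 20.0
```

```bash
python3 - <<'E'
from h import *
s=r.get_state();c=r.capture("scene");i=c["pixels"][200:380,300:500,::-1];cv2.imwrite("pics/s2.png",cv2.resize(i,None,fx=3.2,fy=3.2,interpolation=cv2.INTER_CUBIC))
d=s["tcp_pos"]-np.array([.6094,-.1496,.1407]);print(d,np.hypot(*d[:2]),s["contact_force"],s["gripper_width"],np.arcsin(np.hypot(*d[:2])/.145))
E
```

```text
[ 0.02861972  0.08240283 -0.02804928] 0.08723138822398628 [ 0.63338192 -3.9073953   8.00551642] 0.026810925644577932 0.6454973305253776
```

View pics/s2.png

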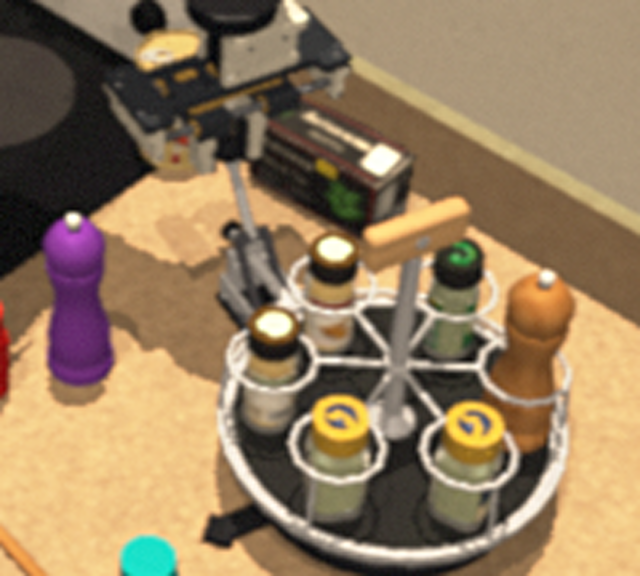

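The lever leans outward in the crop (240,200) with the fingers holding its knob. I push a little further to confirm the stop.

>>> {"fn": "jog_arm", "kwargs": {
  "travel": [
    [-0.006, 0, 0.002],
    [-0.012, 0, 0.004],
    [-0.016, 0, 0.006],
    [-0.016, 0, 0.006],
    [-0.016, 0, 0.006],
    [-0.016, 0, 0.006],
    [-0.016, 0, 0.006],
    [-0.016, 0, 0.006],
    [-0.016, 0, 0.006],
    [-0.016, 0, 0.006]
  ],
  "dr": [
    [0, 0, 0],
    [0, 0, 0],
    [0, 0, 0],
    [0, 0, 0],
    [0, 0, 0],
    [0, 0, 0],
    [0, 0, 0],
    [0, 0, 0],
    [0, 0, 0],
    [0, 0, 0]
  ],
  "claw": [0, 0, 0, 0, 0, 0, 0, 0, 0, 0]
}}

```text
time_s: 8.8
tcp_pos: [0.6389, -0.0641, 0.1108]
eef_rot: [-179.9, -0.4, -108.5]
contact_force: [-3.5, -22.5, 15.1]
gripper_width: 0.0267
gripper_force: 20.0
```

>>> {"fn": "jog_arm", "kwargs": {
  "travel": [
    [0.028, 0, -0.0149],
    [0.053, 0, -0.03],
    [0.079, 0, -0.0426],
    [0.1063, 0, -0.0525],
    [0.1344, 0, -0.0597],
    [0.163, 0, -0.0641],
    [0.18, 0, -0.065],
    [0.18, 0, -0.065],
    [0.18, 0, -0.065],
    [0.18, 0, -0.065]
  ],
  "dr": [
    [0, 0, 0],
    [0, 0, 0],
    [0, 0, 0],
    [0, 0, 0],
    [0, 0, 0],
    [0, 0, 0],
    [0, 0, 0],
    [0, 0, 0],
    [0, 0, 0],
    [0, 0, 0]
  ],
  "claw": [0, 0, 0, 0, 0, 0, 0, 0, 1, 1]
}}

```text
time_s: 10.05
tcp_pos: [0.6105, -0.1437, 0.14]
eef_rot: [179.9, 0.0, -108.5]
contact_force: [-0.3, 0.6, 0.8]
gripper_width: 0.0412
gripper_force: 0.0
```

>>> {"fn": "jog_arm", "kwargs": {
  "travel": [
    [0, 0, 0],
    [0, 0, 0],
    [0, 0, 0],
    [0, 0, 0],
    [0, 0, 0],
    [0, 0, 0],
    [0, 0, -0.05],
    [0, 0, -0.15],
    [0, 0, -0.25],
    [0, 0, -0.36]
  ],
  "dr": [
    [0, 0, 0],
    [0, 0, 0],
    [0, 0, 0],
    [0, 0, 0],
    [0, 0, 0],
    [0, 0, 0],
    [0, 0, 0],
    [0, 0, 0],
    [0, 0, 0],
    [0, 0, 0]
  ],
  "claw": [1, 1, 1, 1, 1, 1, 1, 1, 1, 1]
}}

```text
time_s: 11.3
tcp_pos: [0.6108, -0.1438, 0.3217]
eef_rot: [180.0, -0.0, -108.5]
contact_force: [1.5, -0.3, -0.1]
gripper_width: 0.0876
gripper_force: 0.0
```

```bash
python3 - <<'E'
from h import *
s=r.get_state();c=r.capture("wrist");cv2.imwrite("pics/w2.png",c["pixels"][:,:,::-1])
T=np.array(c["hand_eye"]);A=R.from_euler('xyz',s["eef_rot"],degrees=True).as_matrix()
uu,vv=np.meshgrid(np.arange(640),np.arange(480));d=c["range_z"]
p=np.stack([(uu-c["cx"])/c["fx"]*d,-(vv-c["cy"])/c["fy"]*d,-d],-1).reshape(-1,3)
P=(p@T[:3,:3].T+T[:3,3])@A.T+s["tcp_pos"]
m=(d.ravel()>0)&(np.hypot(P[:,0]-.61,P[:,1]+.149)<.035)&(P[:,2]>.155)&(P[:,2]<.19);Q=P[m]
print(s["tcp_pos"],m.sum(),Q.mean(0))
# bolt: dark/other points about z .03-.06, base frame
b=BYAW;B=R.from_euler('z',b,degrees=True).as_matrix();q=(P-[.55,-.3195,0])@B
m=(d.ravel()>0)&(abs(q[:,0])<.015)&(q[:,2]>.03)&(q[:,2]<.058)&(q[:,1]>.2)&(q[:,1]<.28);print("bolt",m.sum(),np.percentile(q[m][:,1],[90,98,100]) if m.any() else 0)
m=(d.ravel()>0)&(np.hypot(q[:,0],q[:,1])<.06)&(q[:,2]>.25)&(q[:,2]<.3);print("handle",m.sum(), np.percentile(q[m],[1,50,99],axis=0) if m.any() else 0)
mv([.55,-.3195,.33],BYAW)
E
```

```text
[ 0.61083416 -0.14381217  0.32169645] 721 [ 0.6094395  -0.15154552  0.16834715]
bolt 345 [0.25341914 0.2562746  0.25706391]
handle 0 0
travel [0.3713 0.0099 0.0011] dr [-0.0014 -0.0013 -0.2499]
```

View pics/w2.png

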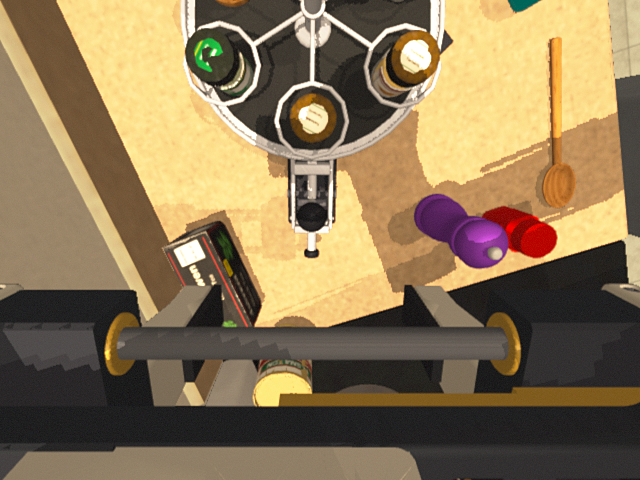

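The knob is upright at (311,216), and the bolt button shows at (312,253), popped out about 18 mm. Next I go above the handle.

>>> {"fn": "jog_arm", "kwargs": {
  "travel": [
    [0.04, 0.001, -0.01],
    [0.08, 0.002, -0.01],
    [0.12, 0.003, -0.01],
    [0.16, 0.004, -0.01],
    [0.2, 0.005, -0.01],
    [0.24, 0.006, -0.01],
    [0.28, 0.007, -0.01],
    [0.32, 0.009, -0.01],
    [0.3713, 0.0099, -0.01],
    [0.3713, 0.0099, -0.01]
  ],
  "dr": [
    [0, 0, -0.028],
    [0, 0, -0.056],
    [0, 0, -0.084],
    [0, 0, -0.112],
    [0, 0, -0.14],
    [0, 0, -0.168],
    [0, 0, -0.196],
    [0, 0, -0.224],
    [0, 0, -0.25],
    [0, 0, -0.25]
  ],
  "claw": [1, 1, 1, 1, 1, 1, 1, 1, 1, 1]
}}

```text
time_s: 12.6
tcp_pos: [0.5471, -0.3195, 0.325]
eef_rot: [180.0, 0.0, -18.6]
contact_force: [0.6, 0.1, -0.2]
gripper_width: 0.0876
gripper_force: 0.0
```

```bash
python3 - <<'E'
from h import *
s=r.get_state();print(s["joints"],s["tcp_pos"],s["eef_rot"])
c=r.capture("wrist");cv2.imwrite("pics/w3.png",c["pixels"][:,:,::-1])
T=np.array(c["hand_eye"]);A=R.from_euler('xyz',s["eef_rot"],degrees=True).as_matrix()
uu,vv=np.meshgrid(np.arange(640),np.arange(480));d=c["range_z"]
p=np.stack([(uu-c["cx"])/c["fx"]*d,-(vv-c["cy"])/c["fy"]*d,-d],-1).reshape(-1,3)
P=(p@T[:3,:3].T+T[:3,3])@A.T+s["tcp_pos"]
m=(d.ravel()>0)&(np.hypot(P[:,0]-.55,P[:,1]+.3195)<.06)&(P[:,2]>.265)&(P[:,2]<.29);Q=P[m];print("handle",m.sum())
if m.any(): print(Q.mean(0),cv2.minAreaRect(Q[:,:2].astype(np.float32)*1000))
E
```

```text
[-1.26598689e+01  1.41571294e+01  4.32827990e+00  4.22434990e-03
 -8.01931939e+01  8.41030029e+01] [ 0.54707209 -0.31949277  0.32496241] [ 1.79993595e+02  2.14991043e-02 -1.85561469e+01]
handle 3653
[ 0.55560556 -0.32131739  0.27661615] ((552.6260375976562, -320.67596435546875), (18.486072540283203, 82.27523803710938), 70.74191284179688)
```

View pics/w3.png

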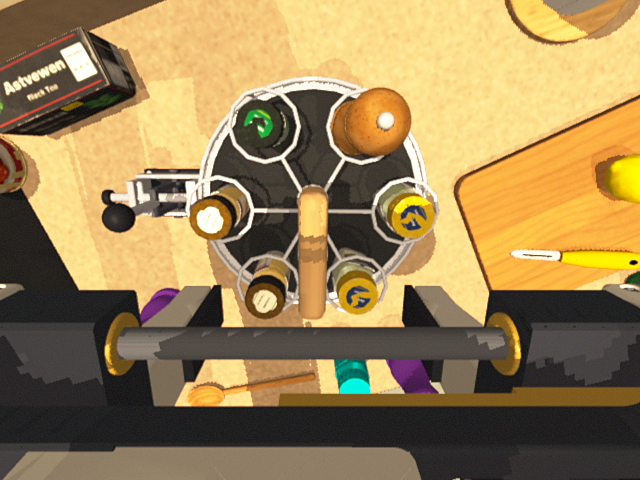

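The handle bar is at pixels (312,185)-(312,318), centre (0.5525, -0.3206). The mill (380,120) is 30° to the right of the far end, so the turn needed is -150°. I descend and grip.

>>> {"fn": "jog_arm", "kwargs": {
  "travel": [
    [0.011, -0.001, 0.05],
    [0.011, -0.001, 0.1],
    [0.011, -0.001, 0.14],
    [0.011, -0.001, 0.168],
    [0.011, -0.001, 0.168],
    [0.011, -0.001, 0.168],
    [0.011, -0.001, 0.168],
    [0.011, -0.001, 0.168],
    [0.011, -0.001, 0.168],
    [0.011, -0.001, 0.168]
  ],
  "dr": [
    [0, 0, 0.001],
    [0, 0, 0.001],
    [0, 0, 0.001],
    [0, 0, 0.001],
    [0, 0, 0.001],
    [0, 0, 0.001],
    [0, 0, 0.001],
    [0, 0, 0.001],
    [0, 0, 0.001],
    [0, 0, 0.001]
  ],
  "claw": [1, 1, 1, 1, 0, 0, 0, 0, 0, 0],
  "newtons": 20
}}

```text
time_s: 13.9
tcp_pos: [0.5531, -0.3196, 0.2414]
eef_rot: [-180.0, -0.0, -18.9]
contact_force: [0.5, -0.6, 0.2]
gripper_width: 0.033
gripper_force: 0.0
```

>>> {"fn": "jog_arm", "kwargs": {
  "travel": [
    [0, 0, 0],
    [0, 0, 0],
    [0, 0, 0],
    [0, 0, 0],
    [0, 0, 0],
    [0, 0, 0],
    [0, 0, 0],
    [0, 0, 0],
    [0, 0, 0],
    [0, 0, 0]
  ],
  "dr": [
    [0, 0, 0],
    [0, 0, 0],
    [0, 0, 0],
    [0, 0, 0],
    [0, 0, 0],
    [0, 0, 0.0005],
    [0, 0, 0.002],
    [0, 0, 0.004],
    [0, 0, 0.007],
    [0, 0, 0.01]
  ],
  "claw": [0, 0, 0, 0, 0, 0, 0, 0, 0, 0]
}}

```text
time_s: 15.15
tcp_pos: [0.5525, -0.3212, 0.2413]
eef_rot: [179.9, 0.0, -22.5]
contact_force: [-0.9, -9.2, -2.7]
gripper_width: 0.018
gripper_force: 20.0
```

>>> {"fn": "jog_arm", "kwargs": {
  "travel": [
    [0, 0.001, 0],
    [0, 0.002, 0],
    [0, 0.003, 0],
    [0, 0.003, 0],
    [0, 0.003, 0],
    [0, 0.003, 0],
    [0, 0.003, 0],
    [0, 0.003, 0],
    [0, 0.003, 0],
    [0, 0.003, 0]
  ],
  "dr": [
    [0, 0, 0.004],
    [0, 0, 0.009],
    [0, 0, 0.015],
    [0, 0, 0.022],
    [0, 0, 0.03],
    [0, 0, 0.039],
    [0, 0, 0.049],
    [0, 0, 0.059],
    [0, 0, 0.069],
    [0, 0, 0.079]
  ],
  "claw": [0, 0, 0, 0, 0, 0, 0, 0, 0, 0]
}}

```text
time_s: 16.4
tcp_pos: [0.5522, -0.3217, 0.2413]
eef_rot: [179.9, -0.0, -51.1]
contact_force: [-1.7, -7.1, -1.4]
gripper_width: 0.0182
gripper_force: 20.0
```

>>> {"fn": "jog_arm", "kwargs": {
  "travel": [
    [0.001, 0.001, 0],
    [0.0016, 0.0013, 0],
    [0.0016, 0.0013, 0],
    [0.0016, 0.0013, 0],
    [0.0016, 0.0013, 0],
    [0.0016, 0.0013, 0],
    [0.0016, 0.0013, 0],
    [0.0016, 0.0013, 0],
    [0.0016, 0.0013, 0],
    [0.0016, 0.0013, 0]
  ],
  "dr": [
    [0, 0, 0.01],
    [0, 0, 0.02],
    [0, 0, 0.03],
    [0, 0, 0.04],
    [0, 0, 0.05],
    [0, 0, 0.06],
    [0, 0, 0.07],
    [0, 0, 0.08],
    [0, 0, 0.09],
    [0, 0, 0.1]
  ],
  "claw": [0, 0, 0, 0, 0, 0, 0, 0, 0, 0]
}}

```text
time_s: 17.65
tcp_pos: [0.5515, -0.322, 0.2413]
eef_rot: [179.9, 0.0, -87.1]
contact_force: [-4.8, -3.2, 0.8]
gripper_width: 0.0177
gripper_force: 20.0
```

>>> {"fn": "jog_arm", "kwargs": {
  "travel": [
    [0, 0, 0],
    [0, 0, 0],
    [0, 0, 0],
    [0, 0, 0],
    [0, 0, 0],
    [0, 0, 0],
    [0, 0, 0],
    [0, 0, 0],
    [0, 0, 0],
    [0, 0, 0]
  ],
  "dr": [
    [0, 0, 0.01],
    [0, 0, 0.02],
    [0, 0, 0.03],
    [0, 0, 0.04],
    [0, 0, 0.05],
    [0, 0, 0.06],
    [0, 0, 0.07],
    [0, 0, 0.08],
    [0, 0, 0.09],
    [0, 0, 0.1]
  ],
  "claw": [0, 0, 0, 0, 0, 0, 0, 0, 0, 0]
}}

```text
time_s: 18.9
tcp_pos: [0.5508, -0.3218, 0.2413]
eef_rot: [179.8, -0.1, -123.1]
contact_force: [-6.6, -1.5, 1.5]
gripper_width: 0.0182
gripper_force: 20.0
```

>>> {"fn": "jog_arm", "kwargs": {
  "travel": [
    [0, 0, 0],
    [0, 0, 0],
    [0, 0, 0],
    [0, 0, 0],
    [0, 0, 0],
    [0, 0, 0],
    [0, 0, 0],
    [0, 0, 0],
    [0, 0, 0],
    [0, 0, 0]
  ],
  "dr": [
    [0, 0, 0.01],
    [0, 0, 0.02],
    [0, 0, 0.03],
    [0, 0, 0.04],
    [0, 0, 0.05],
    [0, 0, 0.06],
    [0, 0, 0.07],
    [0, 0, 0.079],
    [0, 0, 0.087],
    [0, 0, 0.094]
  ],
  "claw": [0, 0, 0, 0, 0, 0, 0, 0, 0, 0]
}}

```text
time_s: 20.15
tcp_pos: [0.5504, -0.3213, 0.2413]
eef_rot: [179.8, -0.2, -156.9]
contact_force: [-8.9, 1.3, 5.0]
gripper_width: 0.0176
gripper_force: 20.0
```

>>> {"fn": "jog_arm", "kwargs": {
  "travel": [
    [0, 0, 0],
    [0, 0, 0],
    [0, 0, 0],
    [0, 0, 0],
    [0, 0, 0],
    [0, 0, 0],
    [0, 0, 0],
    [0, 0, 0],
    [0, 0, 0],
    [0, 0, 0]
  ],
  "dr": [
    [0, 0, 0.006],
    [0, 0, 0.011],
    [0, 0, 0.016],
    [0, 0, 0.021],
    [0, 0, 0.0245],
    [0, 0, 0.0275],
    [0, 0, 0.0295],
    [0, 0, 0.0305],
    [0, 0, 0.031],
    [0, 0, 0.031]
  ],
  "claw": [0, 0, 0, 0, 0, 0, 0, 0, 0, 0]
}}

```text
time_s: 21.4
tcp_pos: [0.5503, -0.3211, 0.2413]
eef_rot: [179.9, -0.2, -168.0]
contact_force: [-9.0, 3.2, 3.7]
gripper_width: 0.0176
gripper_force: 20.0
```

```bash
python3 - <<'E'
from h import *
s=r.get_state();print(s["tcp_pos"],s["eef_rot"],s["contact_force"],s["gripper_force"],s["moment"])
uu,vv=np.meshgrid(np.arange(640),np.arange(480));ax=np.array([.5525,-.3206])
for n in("scene","top"):
    c=r.capture(n);P=w(c,uu.ravel(),vv.ravel());C=c["pixels"].reshape(-1,3).astype(int)
    m=(c["range_z"].ravel()>0)&(np.hypot(*(P[:,:2]-ax-95e-3*np.array([-.946,.326])).T)<.06)&(P[:,2]>.17)&(P[:,2]<.232)&(C[:,0]>1.3*C[:,2])
    Q=P[m]
    if len(Q)>5:
        ctr=(Q[:,:2].min(0)+Q[:,:2].max(0))/2;d=ctr-ax;print(n,m.sum(),ctr,Q[:,2].max(),np.hypot(*d),np.degrees(np.arctan2(d[1],d[0])))
    if n=="scene": cv2.imwrite("pics/s3.png",cv2.resize(c["pixels"][220:400,300:500,::-1],None,fx=3.2,fy=3.2,interpolation=cv2.INTER_CUBIC))
E
```

```text
[ 0.5503179  -0.32108321  0.24127652] [ 179.86424335   -0.19888769 -167.95799146] [-9.01947304  3.17354878  3.71640053] 19.987636506557465 [0.68513079 2.54363676 0.03557278]
scene 431 [ 0.45609033 -0.29171718] 0.2281115927263455 0.1006431399126785 163.32260856812982
```

View pics/s3.png

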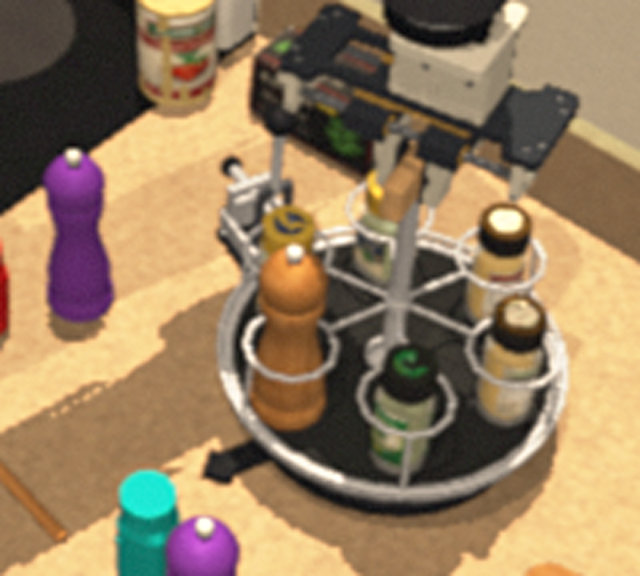

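The mill (crop 290,340) stands upright in line with the pointer (crop 215,465), and all the jars stand. I add a last 1° trim and hold.

>>> {"fn": "jog_arm", "kwargs": {
  "travel": [
    [0, 0, 0],
    [0, 0, 0],
    [0, 0, 0],
    [0, 0, 0],
    [0, 0, 0],
    [0, 0, 0],
    [0, 0, 0],
    [0, 0, 0],
    [0, 0, 0],
    [0, 0, 0]
  ],
  "dr": [
    [0, 0, 0.0006],
    [0, 0, 0.0014],
    [0, 0, 0.0022],
    [0, 0, 0.003],
    [0, 0, 0.003],
    [0, 0, 0.003],
    [0, 0, 0.003],
    [0, 0, 0.003],
    [0, 0, 0.003],
    [0, 0, 0.003]
  ],
  "claw": [0, 0, 0, 0, 0, 0, 0, 0, 0, 0]
}}

```text
time_s: 22.75
tcp_pos: [0.5503, -0.3211, 0.2413]
eef_rot: [179.9, -0.2, -169.0]
contact_force: [-9.2, 2.5, 3.8]
gripper_width: 0.0179
gripper_force: 20.0
```

```bash
python3 -c "
from h import *
s=r.get_state();print(s['eef_rot'],s['gripper_force'],s['contact_force']);print(r.close_job())"
```

```text
[ 179.86893517   -0.19968658 -169.03421661] 19.987219870090485 [-9.18571654  2.45032147  3.77988776]
the job is handed in; nothing more can be done
None
```

I handed the job in at about 23 s; no verdict came back. The lever went to its stop and sprang back, leaving the bolt out about 18 mm. The carousel turned about 150° to bring the mill to the pointer by my measurements, all jars were standing, and the gripper is holding the handle still at 20 N.

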